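# Add the last lid to the dish tray and tilt the lids into its spout corner

## Task

Lay the small lid that is out on the worktop flat in the mint dish tray with its thumb tab pointing to the spout end, in line with the other two, which the gripper must not touch. Then take the tray by the upright grip on its corner and tilt it, its spout corner staying on the worktop, until all three lids have slid together into the spout corner. Finish holding the tray tilted like that by its grip, without letting go, and leave the bowls, tumbler and ladle where they are.

Things in the scene. Friction and masses are not known exactly. Their poses are not given: they have to be found in the camera images.
- tray: Loose open mint plastic dish tray, 0.35 kg, outside 238 (its x) by 208 (its y) by 40 mm high, walls and floor 4 mm. Origin: centre of its underside, on the worktop. Its -x end is the spout end; the spout corner, with a pouring lip, is (-x, -y), outer bottom corner at (-119, -104, 0) mm. The (+x, +y) corner carries the upright grip. Yawed up to 20 degrees from the world axes.
- grip (a point): Centre of the grip, a mint upright fin outside the tray's (+x, +y) corner, along the diagonal (41.2 degrees from tray +x to +y): 44 mm long, 12 thick, 20 to 80 mm above the underside. Point: 50 mm up, at (134, 117) mm from the tray's origin, 20 mm outside the wall's corner. Axes: the tray's. Pinch its 12 mm from above; lifting it pivots the tray on the spout corner, 335 mm away.
- spout (a point): Inner bottom corner of the tray at the spout, at (-115, -100, 4) mm in the tray's frame; axes are the tray's. The wet lids start to slide at about 8 degrees of tilt and run along the walls down into this corner at 20 to 25 degrees; about 30 degrees towards this corner is good.
- lid3_mid (a point): Centre (half-way up, 8 mm) of the white plastic press-on lid out on the worktop: a flat block 42 (its x) by 36 (its y) by 16 mm, 25 g, with a thumb tab 20 mm wide and 5 mm thick standing 12 mm out of the middle of its -x end. It lies right way up, yaw within 75 degrees of 0. Laid as asked, its x axis points the same way as the tray's x.
- lid1_mid (a point): Centre of the first of two lids, the same as the other, that already lie in the tray towards its +x end, tabs to the spout end (-x of the tray). This one lies on the tray's +y side.
- lid2_mid (a point): Centre of the second lid in the tray, on the tray's -y side. The -x half of the tray is empty.
- lid1: The first lid in the tray; origin at the centre of its underside, axes as for the loose lid.
- lid2: The second lid in the tray; the same.
- bowls: Two stacked white bowls, 140 mm across and 74 mm high, on the steel drainer at the right; origin at the centre of the underside. To be left alone.
- tumbler: Glass tumbler, 72 mm across and 100 mm high, on the worktop to the left; origin at the centre of its underside. To be left alone.
- ladle: Steel ladle, 280 mm long, lying on the drainer; origin on its handle, 20 mm from the end. To be left alone.
Mind the look-alikes: they are no part of the job. What is shaped like the lid2 but orange or turquoise is not meant. Leave any black or turquoise look-alike of the part that bears lid3_mid alone.

How it is judged:
By the outcome, as a careful person would: the job done as asked, in the order asked, and still so for the second after the job is handed in, while the arm keeps its last pose, push and grip.
It also fails if it takes over 58 s, if anything falls off the work surface, if the arm or the gripper's body presses on something with over 40 N, if the wrist force passes 120 N, or if a joint passes its speed limit or range.

## Robot

A 6-joint arm with a two-finger parallel gripper is mounted at the origin on the work surface. World frame = base frame: x ahead of the robot, y to its left, z up, the work surface at z = 0. Lengths are in m, angles in rad, forces in N, time in s.
With the tool pointing down it reaches from about 0.275 to 0.725 m from the base axis. Payload 15.9 kg.
Tool frame: the origin (TCP) lies on the centre line of the jaws, within the pads' length; the fingertips stand 8 mm ahead of it and the grasp point (between the pads) lies 11 mm behind it; z points along the fingers, y is the line along which they close (so a half turn about z gives the same grasp; the last joint's range is limited). The gripper opens to 85 mm and grips with 20 to 120 N. Pads are 22 mm wide; open, the fingers measure 114 mm over their backs; the gripper's body (76 mm by 85 mm) begins 54 mm behind the grasp point. The pads swing forward as they close: fully open they stand 13 mm farther back than shut.
Start: joints at [1.139, 0.213, -0.034, 1.323, 0, 1.571], TCP at [0.209, 0.454, 0.239] pointing down, gripper open.
Joint ranges: [-2.98, 2.98], [-0.74, 1.72], [-1.14, 1.35], [-2.1, 2.04], [-1.57, 1.44], [-3.14, 3.14]. Speed limits (rad/s): [1.89, 1.89, 2.39, 2.57, 3.14, 3.14].

## Interface

Orientations are given as a rotation vector (axis times angle).
In Python, from workcell import observe, imaging, workorder gives the robot as it stands.
- The arm moves only by the tool play_rows, never from a script. Its argument "increments" is a list of rows, each a list of 2 entries, a list of its own where there are three numbers: the shift along the world's x, y, z each as a share of 0.025 m, from -1 to 1, then the turn, a rotation vector about the world's x, y, z each as a share of 4 degrees, from -1 to 1. A call has 1 to 20 rows; each row shifts and turns the commanded pose from where the row before left it; what a row does not reach is not made up. A row lasts 1/8 s, in which the tool goes at most 62.5 mm and 10.7 degrees, less where a joint would pass 70% of its speed; a pose out of reach is approached as far as the arm can. A call with a number of a shift or a turn outside -1 to 1 is refused whole. A call with a gripper value outside its range is refused whole. "fingers" is the gripper's target within -1 to 1 (fully open at 1, half-way at 0, shut at -1), set as the call begins (left out, the last holds). The fingers move at their own pace and stop on an object; the grip force is fixed at half the most. Time passes only in rows, so rows that do not move let the fingers close. It gives the time, the measured TCP pose, the force, the opening and the grip force at its end, in the units of the state.
- observe(): the state, without advancing time (a new reading comes with each control period).
- imaging.snapshot(name): name is "scene" or "top"; returns a dict with "frame" (384x512x3 uint8, red, green, blue), "camera_matrix" (3x3 intrinsics, pixels), "k1" (the pictures are not rectified: a ray, as slopes to the right and down, at radius r is drawn at 1 + k1 r^2 times it, then the intrinsics apply), "world_from_camera" (4x4, takes a point from camera to world coordinates). Camera axes: x right, y up, looking along -z (the intrinsics and any distortion apply to the point x, -y, -z); pixel columns grow to the right and rows downward; lengths in m; the calibration is good to about 2 mm. A picture is of the moment at which its call begins. There is no depth.
- workorder.job_done(): hands the job in; it is judged then, once.
The state is a dict: "clock": time; "q": joint angles; "joint_vel": joint speeds; "effort": joint torques, N m; "ee_pos": TCP position; "ee_rot": TCP orientation; "contact_force": force on the tool from outside, world axes, zero at the start; "ft_torque": the same for the moment, N m; "opening": finger opening in m; "gripper_force": force on a finger pad.
Only numpy, scipy, OpenCV 4.12 (cv2) and the standard library are available. Lean on these libraries where they do the work, as an engineer would, in place of code of your own. Each camera call takes 0.05 s, during which the arm holds its last target. There are 200 camera calls.

## Working session

There is one attempt and no reset: what is moved stays moved. The work goes in short steps, Python scripts to look and compute and a tool call to move; the robot and the scene stay as the last step left them, time stands still between calls to the robot, and variables do not carry over. Pictures are saved under pics/ and viewed, at most 10 in all, crops included, and the job is handed in when it is done.

Besides the shell and the picture viewer there is one more tool, called after "Request:" by a JSON object that holds its "fn" and its "kwargs", one argument or row to a line. play_rows: Moves the arm, as the interface text tells. Its arguments: {"type":"object","properties":{"increments":{"type":"array"},"fingers":{"type":"number"}},"required":["increments"]}

```bash
mkdir -p pics
cat > h.py <<'E'
import numpy as np, cv2
from workcell import observe, imaging, workorder
def snap(n,f):
    s=imaging.snapshot(n); cv2.imwrite(f'pics/{f}.png',cv2.resize(s['frame'][:,:,::-1],None,fx=1.5,fy=1.5,interpolation=cv2.INTER_CUBIC))
    np.save(f'pics/{f}.npy',s,allow_pickle=True); return s
def load(f): return np.load(f'pics/{f}.npy',allow_pickle=True).item()
def w(s,u,v,z):
    K=np.array(s['camera_matrix']);T=np.array(s['world_from_camera'])
    p=cv2.undistortPoints(np.array([[[u,v]]],float),K,np.array([s['k1'],0,0,0,0.]))[0,0]
    d=T[:3,:3]@np.array([p[0],-p[1],-1]);o=T[:3,3]
    return o+d*(z-o[2])/d[2]
def px(s,P):
    K=np.array(s['camera_matrix']);T=np.array(s['world_from_camera'])
    c=T[:3,:3].T@(np.array(P)-T[:3,3]);a=np.array([c[0],-c[1]])/-c[2]
    a=a*(1+s['k1']*(a@a));return K[:2,:2]@a+K[:2,2]
E
python3 - <<'E'
from h import *
for n in('scene','top'):
    s=snap(n,n+'0');print(s['camera_matrix'],s['k1'],s['world_from_camera'])
print(observe())
E
```

```text
[[479.27122064   0.         250.58355744]
 [  0.         479.27122064 198.67805718]
 [  0.           0.           1.        ]] -0.19635488100166085 [[ 2.45115326e-01 -5.07487357e-01  8.26059961e-01  1.94846591e+00]
 [ 9.69493887e-01  1.28555891e-01 -2.08698314e-01 -4.39492985e-01]
 [-2.83118569e-04  8.52015238e-01  5.23516909e-01  9.75796505e-01]
 [ 0.00000000e+00  0.00000000e+00  0.00000000e+00  1.00000000e+00]]
[[379.51756981   0.         254.58549506]
 [  0.         379.51756981 194.41034174]
 [  0.           0.           1.        ]] 0.02703244355855697 [[ 0.01524149  0.98868865 -0.14920603  0.35098559]
 [-0.99958611  0.01142504 -0.02640224 -0.10094618]
 [-0.02439891  0.14954669  0.98845358  1.23044313]
 [ 0.          0.          0.          1.        ]]
{'clock': 0.1, 'q': array([ 1.13901106e+00,  2.13268337e-01, -3.50118476e-02,  1.32347535e+00,
        3.72581544e-06,  1.57080652e+00]), 'joint_vel': array([-0.00052947, -0.00223019,  0.00296701, -0.000534  ,  0.00011891,
       -0.00013638]), 'effort': array([ 6.87381380e-04, -6.87249327e+01,  4.87804091e+01,  1.22563698e-02,
        5.62172909e-05,  1.73653518e-07]), 'ee_pos': array([0.20912049, 0.45383943, 0.23887878]), 'ee_rot': array([-6.72960941e-01, -3.06845432e+00,  1.47039188e-03]), 'contact_force': array([ 0.08141845, -0.22511255,  0.55297707]), 'ft_torque': array([-0.02654212,  0.00883014, -0.03747698]), 'gripper_force': 0.0, 'opening': 0.08560012964911812}
```

View pics/top0.png

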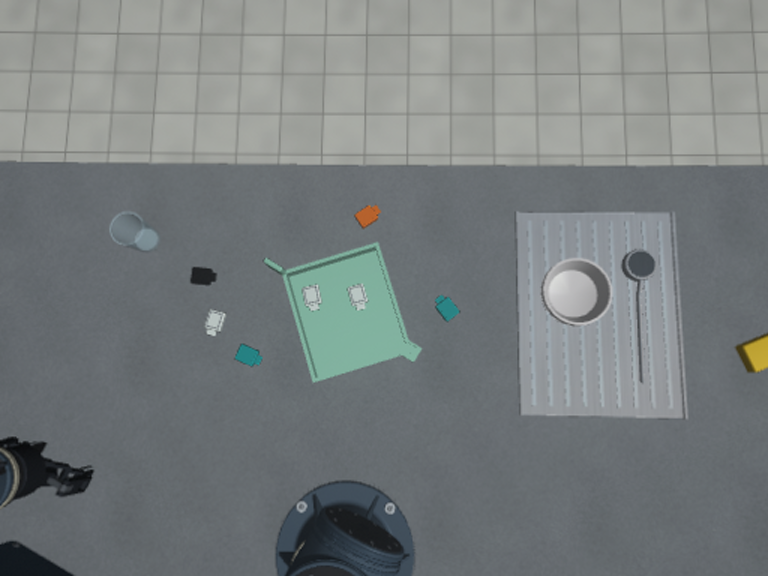

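View pics/scene0.png

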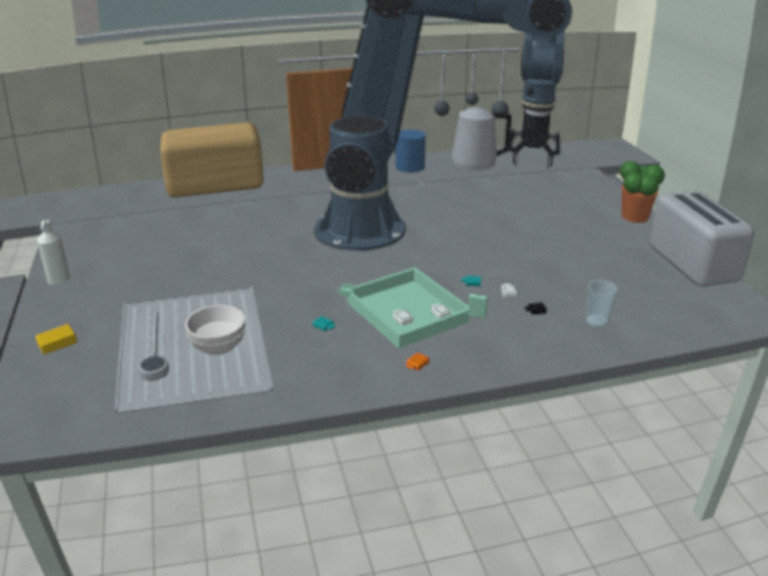

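The top view shows these candidates: white lid (214,322), teal (248,355) and (447,308), black (203,276), orange (368,216), and lids inside the tray at (312,297) and (358,297). The white one at (214,322) is the loose lid. Tray grip is at (273,265) and spout at (412,352).

Run:
```python
from h import *
s=load('top0');c=s['frame'][155:265,125:285,::-1]
cv2.imwrite('pics/crop0.png',cv2.resize(c,None,fx=5,fy=5,interpolation=cv2.INTER_CUBIC))
```

```text
(no output)
```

View pics/crop0.png

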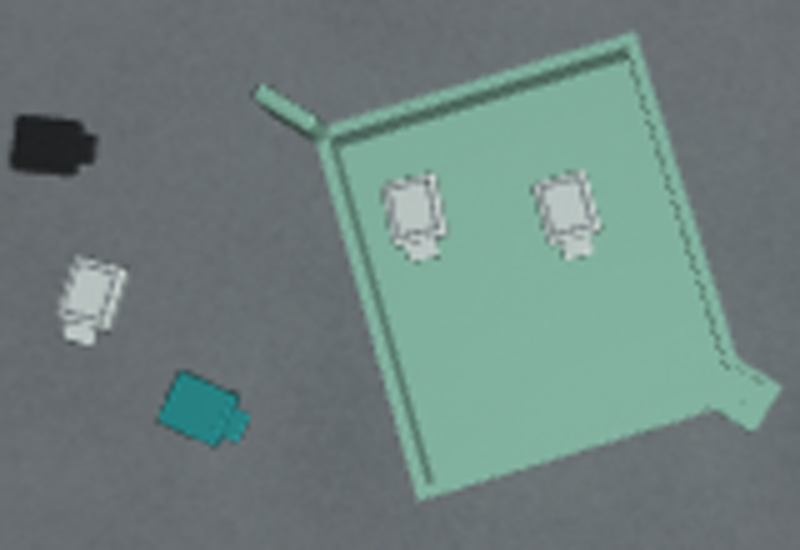

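```bash
cat >> h.py <<'E'
def c2p(x,y): return 125+(x+.5)/5-.5,155+(y+.5)/5-.5
def white(s,box,z):
    u0,u1,v0,v1=box;f=s['frame'][v0:v1,u0:u1].astype(int)
    m=(f.min(2)>150)&(np.ptp(f,axis=2)<28)
    v,u=np.nonzero(m);P=np.array([w(s,a+u0,b+v0,z)[:2] for a,b in zip(u,v)])
    c=P.mean(0);d=np.linalg.eigh(np.cov((P-c).T))[1][:,1]
    if d[0]<0:d=-d
    return c+d*.0037,np.degrees(np.arctan2(d[1],d[0])),len(u)
E
python3 - <<'E'
from h import *
s=load('top0')
A,B,C=[w(s,*c2p(*p),.04)[:2] for p in((318,138),(635,35),(420,498))]
print(A,B,C,np.linalg.norm(A-B),np.linalg.norm(A-C))
x=A-C;y=A-B
print(np.degrees(np.arctan2(x[1],x[0])),np.degrees(np.arctan2(-y[0],y[1])),'origin',(B+C)/2)
print('grip ends',w(s,*c2p(260,92),.08),'spout',w(s,*c2p(737,362),.04))
print('loose',white(s,(135,153,203,227),.014))
print('l1',white(s,(198,217,186,210),.018)); print('l2',white(s,(229,248,186,210),.018))
print([w(s,*c2p(*p),.016)[:2].round(4) for p in((82,256),(128,268),(107,328),(62,315))])
print([w(s,*c2p(*p),.0)[:2].round(4) for p in((203,408),(45,145))])
E
```

```text
[0.56773982 0.14393993] [ 0.63725715 -0.05792011] [0.34127336 0.07082262] 0.21349504213058454 0.23797730587615828
17.893272774147466 19.002877826713103 origin [0.48926526 0.00645126]
grip ends [0.58907675 0.17302554 0.08      ] spout [ 0.42821032 -0.12521289  0.04      ]
loose (array([0.46842481, 0.29136937]), np.float64(-15.34223737399623), 124)
l1 (array([0.52462181, 0.08317731]), np.float64(11.21943892938509), 114)
l2 (array([ 0.52733774, -0.01538697]), np.float64(14.51644632319964), 114)
[array([0.4927, 0.2989]), array([0.4853, 0.2686]), array([0.4463, 0.2799]), array([0.4543, 0.3095])]
[array([0.3965, 0.2194]), array([0.5683, 0.3332])]
```

Request:
{"fn": "play_rows", "kwargs": {
  "increments": [
    [[0.94, -0.6, -0.5], [0, 0, 0.21]],
    [[0.94, -0.6, -0.5], [0, 0, 0.21]],
    [[0.94, -0.6, -0.5], [0, 0, 0.21]],
    [[0.94, -0.6, -0.5], [0, 0, 0.21]],
    [[0.94, -0.6, -0.5], [0, 0, 0.21]],
    [[0.94, -0.6, -0.5], [0, 0, 0.21]],
    [[0.94, -0.6, -0.5], [0, 0, 0.21]],
    [[0.94, -0.6, -0.5], [0, 0, 0.21]],
    [[0.94, -0.6, -0.5], [0, 0, 0.21]],
    [[0.94, -0.6, -0.5], [0, 0, 0.21]],
    [[0.94, -0.6, -0.5], [0, 0, 0.21]],
    [[0, 0, 0], [0, 0, 0]]
  ],
  "fingers": 0.4
}}

```text
clock: 1.6
ee_pos: [0.4681, 0.2878, 0.1005]
ee_rot: [-0.426, -3.111, 0.002]
contact_force: [-0.7, -0.0, 0.5]
opening: 0.0597
gripper_force: 0.0
```

Request:
{"fn": "play_rows", "kwargs": {
  "increments": [
    [[0.02, 0.03, -0.92], [0, 0, 0]],
    [[0.02, 0.03, -0.92], [0, 0, 0]],
    [[0, 0.02, -0.92], [0, 0, 0]],
    [[0, 0, -0.24], [0, 0, 0]],
    [[0, 0, -0.24], [0, 0, 0]],
    [[0, 0, -0.24], [0, 0, 0]],
    [[0, 0, 0], [0, 0, 0]]
  ]
}}

```text
clock: 2.48
ee_pos: [0.4687, 0.2911, 0.0148]
ee_rot: [-0.424, -3.113, 0.0]
contact_force: [0.7, 0.3, 1.0]
opening: 0.0595
gripper_force: 0.0
```

Run:
```python
from h import *
s=snap('scene','sc1');u,v=px(s,(.469,.29,.02));u,v=int(u),int(v)
c=s['frame'][v-50:v+30,u-50:u+50,::-1]
cv2.imwrite('pics/sc1c.png',cv2.resize(c,None,fx=7,fy=7,interpolation=cv2.INTER_CUBIC));print(u,v)
```

```text
338 190
```

View pics/sc1c.png

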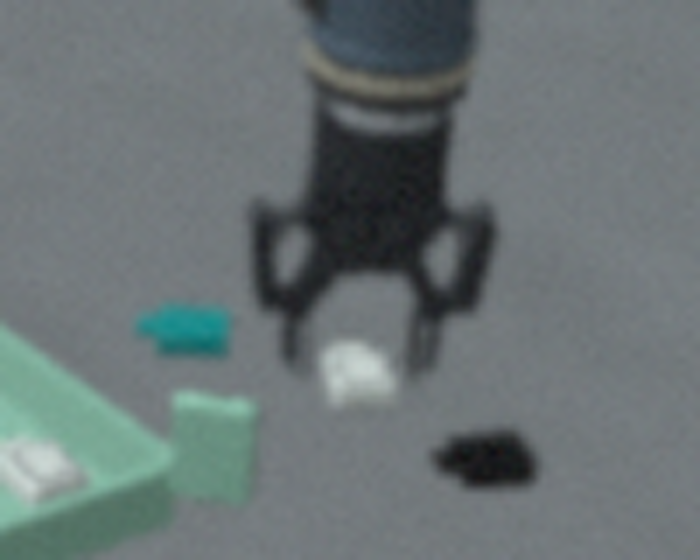

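The white lid at (355,375) sits between the fingers, so I'm closing.

Request:
{"fn": "play_rows", "kwargs": {
  "increments": [
    [[0, 0, -0.04], [0, 0, 0]],
    [[0, 0, 0], [0, 0, 0]],
    [[0, 0, 0], [0, 0, 0]],
    [[0, 0, 0], [0, 0, 0]],
    [[0, 0, 0], [0, 0, 0]],
    [[0, 0, 0], [0, 0, 0]]
  ],
  "fingers": -1
}}

```text
clock: 3.28
ee_pos: [0.469, 0.2912, 0.0142]
ee_rot: [0.424, 3.112, 0.001]
contact_force: [-0.9, -0.4, 5.3]
opening: 0.0342
gripper_force: 60.2
```

Request:
{"fn": "play_rows", "kwargs": {
  "increments": [
    [[0, 0, 0.5], [0, 0, 0]],
    [[0, 0, 1], [0, 0, 0]],
    [[0, 0, 1], [0, 0, 0]],
    [[0, 0, 1], [0, 0, 0]],
    [[-0.1, -0.9, 0], [0, 0, 0.6]],
    [[-0.1, -0.9, 0], [0, 0, 0.6]],
    [[-0.1, -0.9, 0], [0, 0, 0.6]],
    [[-0.1, -0.9, 0], [0, 0, 0.6]],
    [[-0.1, -0.9, 0], [0, 0, 0.6]],
    [[-0.1, -0.9, 0], [0, 0, 0.6]],
    [[-0.1, -0.9, 0], [0, 0, 0.6]],
    [[-0.1, -0.9, 0], [0, 0, 0.6]],
    [[-0.1, -0.9, 0], [0, 0, 0.6]],
    [[-0.1, -0.9, 0], [0, 0, 0.6]],
    [[-0.1, -0.9, 0], [0, 0, 0.6]],
    [[-0.1, -0.9, 0], [0, 0, 0.6]],
    [[-0.1, -0.9, 0], [0, 0, 0.6]],
    [[-0.1, -0.9, 0], [0, 0, 0.6]],
    [[0, 0, 0], [0, 0, 0]]
  ]
}}

```text
clock: 5.65
ee_pos: [0.4336, -0.0249, 0.1019]
ee_rot: [-0.492, 3.103, -0.0]
contact_force: [-0.2, 0.9, -1.3]
opening: 0.034
gripper_force: 59.8
```

Run:
```python
from h import *
s=snap('scene','sc2');u,v=px(s,(.45,.0,.07));u,v=int(u),int(v)
c=s['frame'][v-60:v+50,u-70:u+90,::-1]
cv2.imwrite('pics/sc2c.png',cv2.resize(c,None,fx=5,fy=5,interpolation=cv2.INTER_CUBIC));print(u,v)
```

```text
266 186
```

View pics/sc2c.png

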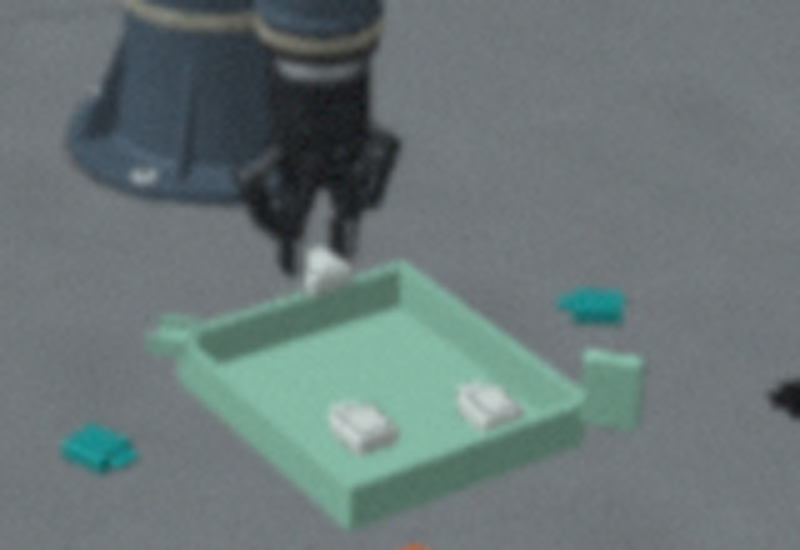

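Request:
{"fn": "play_rows", "kwargs": {
  "increments": [
    [[0, 0, -0.9], [0, 0, 0]],
    [[0, 0, -0.9], [0, 0, 0]],
    [[0, 0, -0.9], [0, 0, 0]],
    [[0, 0, -0.2], [0, 0, 0]],
    [[0, 0, -0.2], [0, 0, 0]],
    [[0, 0, -0.2], [0, 0, 0]],
    [[0, 0, 0], [0, 0, 0]],
    [[0, 0, 0], [0, 0, 0]]
  ]
}}

```text
clock: 6.7
ee_pos: [0.4339, -0.0239, 0.0191]
ee_rot: [-0.494, 3.102, -0.0]
contact_force: [1.2, 0.8, 0.2]
opening: 0.0342
gripper_force: 59.8
```

Request:
{"fn": "play_rows", "kwargs": {
  "increments": [
    [[0, 0, -0.04], [0, 0, 0]],
    [[0, 0, 0], [0, 0, 0]]
  ]
}}

```text
clock: 6.95
ee_pos: [0.4342, -0.024, 0.0181]
ee_rot: [-0.494, 3.102, -0.0]
contact_force: [-0.5, 0.1, 2.9]
opening: 0.0343
gripper_force: 60.3
```

Request:
{"fn": "play_rows", "kwargs": {
  "increments": [
    [[0, 0, 0], [0, 0, 0]],
    [[0, 0, 0], [0, 0, 0]],
    [[0, 0, 0], [0, 0, 0]],
    [[0, 0, 0.3], [0, 0, 0]],
    [[0, 0, 0.8], [0, 0, 0]],
    [[0, 0, 1], [0, 0, 0]],
    [[0, 0, 1], [0, 0, 0]],
    [[0, 0, 1], [0, 0, 0]],
    [[0, 0, 1], [0, 0, 0]],
    [[0, 0, 1], [0, 0, 0]],
    [[0, 0, 0], [0, 0, 0]]
  ],
  "fingers": 0.3
}}

```text
clock: 8.32
ee_pos: [0.4347, -0.024, 0.1723]
ee_rot: [-0.494, 3.099, -0.001]
contact_force: [0.4, 0.3, -0.1]
opening: 0.0555
gripper_force: 0.0
```

Run:
```python
from h import *
s=snap('scene','sc3');u,v=266,186
c=s['frame'][v-60:v+50,u-70:u+90,::-1]
cv2.imwrite('pics/sc3c.png',cv2.resize(c,None,fx=5,fy=5,interpolation=cv2.INTER_CUBIC))
```

```text
(no output)
```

View pics/sc3c.png

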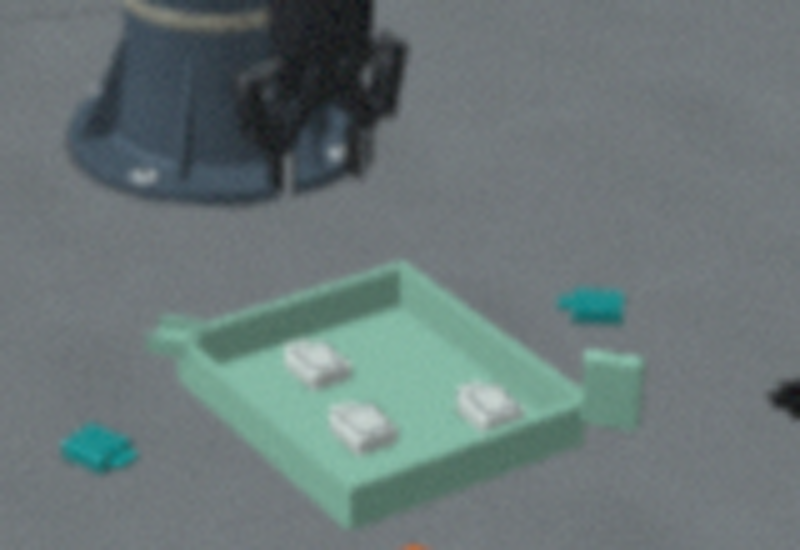

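Run:
```python
from h import *
s=load('sc3');t=load('top0')
f=lambda x,y:(196+(x+.5)/5-.5,126+(y+.5)/5-.5)
print('scene', [w(s,*f(*p),.08)[:2].round(4) for p in((586,351),(643,357))])
print('top',[w(t,*c2p(*p),.08)[:2].round(4) for p in((259,91),(322,133))])
for yaw in(17.5,18.2,19):
  for r in (112,156):
    a=np.radians(yaw+41.2);o=np.array([.4893,.0065]); R=np.radians(yaw)
    # fin centre along diagonal
    g=o+np.array([.134*np.cos(R)-.117*np.sin(R),.134*np.sin(R)+.117*np.cos(R)])
    for k in(-.022,.022):
        P=np.r_[g+k*np.array([np.cos(a),np.sin(a)]),.08]
        p=px(t,P);q=px(s,P)
        if r==112: print(yaw,g.round(4),k,'topcrop',((p-[125,155])*5).round(),'sc',((q-[196,126])*5).round())
```

```text
scene [array([0.571 , 0.1407]), array([0.589 , 0.1779])]
top [array([0.5897, 0.1737]), array([0.5636, 0.1334])]
17.5 [0.5819 0.1584] -0.022 topcrop [310. 120.] sc [582. 349.]
17.5 [0.5819 0.1584] 0.022 topcrop [252.  83.] sc [642. 358.]
18.2 [0.5801 0.1595] -0.022 topcrop [309. 123.] sc [583. 348.]
18.2 [0.5801 0.1595] 0.022 topcrop [249.  86.] sc [643. 356.]
19 [0.5779 0.1608] -0.022 topcrop [307. 126.] sc [583. 346.]
19 [0.5779 0.1608] 0.022 topcrop [247.  90.] sc [643. 355.]
```

The third lid lies flat at (317,362) with its tab toward the spout. Next is the grip.

Request:
{"fn": "play_rows", "kwargs": {
  "increments": [
    [[0.48, 0.61, -0.07], [0, 0, 0.86]],
    [[0.48, 0.61, -0.07], [0, 0, 0.86]],
    [[0.48, 0.61, -0.07], [0, 0, 0.86]],
    [[0.48, 0.61, -0.07], [0, 0, 0.86]],
    [[0.48, 0.61, -0.07], [0, 0, 0.86]],
    [[0.48, 0.61, -0.07], [0, 0, 0.86]],
    [[0.48, 0.61, -0.07], [0, 0, 0.86]],
    [[0.48, 0.61, -0.07], [0, 0, 0.86]],
    [[0.48, 0.61, -0.07], [0, 0, 0.86]],
    [[0.48, 0.61, -0.07], [0, 0, 0.86]],
    [[0.48, 0.61, -0.07], [0, 0, 0.86]],
    [[0.48, 0.61, -0.07], [0, 0, 0.86]],
    [[0, 0, 0], [0, 0, 0]]
  ]
}}

```text
clock: 10.0
ee_pos: [0.5783, 0.1602, 0.1487]
ee_rot: [1.559, -2.727, -0.0]
contact_force: [0.3, -1.0, 0.3]
opening: 0.0554
gripper_force: 0.0
```

Run:
```python
from h import *
print(observe()['q'].round(3))
s=load('top0');t=load('sc3')
import itertools
o=np.array([.4893,.0065]);R=np.radians(18.2);print('pivot',o+np.array([[np.cos(R),-np.sin(R)],[np.sin(R),np.cos(R)]])@[-.119,-.104])
```

```text
[ 0.27   0.449  0.066  1.188  0.    -0.769]
pivot [ 0.40873616 -0.12946495]
```

Request:
{"fn": "play_rows", "kwargs": {
  "increments": [
    [[0.03, -0.04, -0.8], [0, 0, 0]],
    [[0.03, -0.04, -0.8], [0, 0, 0]],
    [[0, 0, -0.8], [0, 0, 0]],
    [[0, 0, -0.8], [0, 0, 0]],
    [[0, 0, -0.5], [0, 0, 0]],
    [[0, 0, -0.5], [0, 0, 0]],
    [[0, 0, 0], [0, 0, 0]]
  ]
}}

```text
clock: 10.88
ee_pos: [0.5788, 0.1569, 0.0436]
ee_rot: [1.555, -2.728, -0.0]
contact_force: [0.5, -0.7, 0.8]
opening: 0.0556
gripper_force: 0.0
```

Request:
{"fn": "play_rows", "kwargs": {
  "increments": [
    [[0, 0, 0], [0, 0, 0]],
    [[0, 0, 0], [0, 0, 0]],
    [[0, 0, 0], [0, 0, 0]],
    [[0, 0, 0], [0, 0, 0]],
    [[0, 0, 0], [0, 0, 0]],
    [[0, 0, 0], [0, 0, 0]],
    [[0, 0, 0], [0, 0, 0]],
    [[0, 0, 0], [0, 0, 0]]
  ],
  "fingers": -1
}}

```text
clock: 11.88
ee_pos: [0.5797, 0.1572, 0.0449]
ee_rot: [-1.555, 2.728, -0.0]
contact_force: [-0.5, -0.0, 5.7]
opening: 0.0116
gripper_force: 58.7
```

Run:
```python
from h import *
p=observe()['ee_pos'];P=np.array([.4087,-.1295,0])
a=np.radians(59.4)
d=p-P;print('bearing',np.degrees(np.arctan2(d[1],d[0])),'r',np.hypot(*d[:2]),p)
r=np.hypot(*d[:2]);u=d[:2]/r
ax=np.array([u[1],-u[0],0]) # rotation raising the grip (z x ... ) 
from scipy.spatial.transform import Rotation as Ro
print('up check',Ro.from_rotvec(ax*.1).apply(d)[2]-d[2])
st=np.radians(2)
q=[P+Ro.from_rotvec(ax*st*k).apply(d) for k in range(17)]
print('axis share for 2deg',(ax*.5).round(3));print((np.diff(q,axis=0)/.025).round(3))
```

```text
bearing 59.19337709962842 r 0.33382350161519764 [0.57966509 0.15722124 0.04492399]
up check 0.033102307913226395
axis share for 2deg [ 0.429 -0.256  0.   ]
[[-0.036 -0.061  0.465]
 [-0.045 -0.075  0.462]
 [-0.053 -0.089  0.459]
 [-0.061 -0.102  0.455]
 [-0.069 -0.116  0.451]
 [-0.077 -0.129  0.446]
 [-0.085 -0.143  0.44 ]
 [-0.093 -0.156  0.434]
 [-0.101 -0.169  0.427]
 [-0.108 -0.181  0.42 ]
 [-0.116 -0.194  0.413]
 [-0.123 -0.206  0.405]
 [-0.13  -0.218  0.396]
 [-0.137 -0.23   0.387]
 [-0.144 -0.241  0.377]
 [-0.15  -0.252  0.367]]
```

Request:
{"fn": "play_rows", "kwargs": {
  "increments": [
    [[-0.018, -0.03, 0.232], [0.215, -0.128, 0]],
    [[-0.018, -0.03, 0.232], [0.215, -0.128, 0]],
    [[-0.022, -0.037, 0.231], [0.215, -0.128, 0]],
    [[-0.022, -0.037, 0.231], [0.215, -0.128, 0]],
    [[-0.026, -0.044, 0.23], [0.215, -0.128, 0]],
    [[-0.026, -0.044, 0.23], [0.215, -0.128, 0]],
    [[-0.03, -0.051, 0.228], [0.215, -0.128, 0]],
    [[-0.03, -0.051, 0.228], [0.215, -0.128, 0]],
    [[-0.035, -0.058, 0.226], [0.215, -0.128, 0]],
    [[-0.035, -0.058, 0.226], [0.215, -0.128, 0]],
    [[0, 0, 0], [0, 0, 0]]
  ]
}}

```text
clock: 13.25
ee_pos: [0.5728, 0.1459, 0.1022]
ee_rot: [-1.478, 2.594, 0.129]
contact_force: [0.4, 0.9, -2.3]
opening: 0.0116
gripper_force: 58.3
```

Run:
```python
from h import *
print(observe()['ft_torque'],observe()['q'].round(2))
s=snap('scene','sc4');u,v=266,186
c=s['frame'][v-60:v+50,u-70:u+90,::-1]
cv2.imwrite('pics/sc4c.png',cv2.resize(c,None,fx=5,fy=5,interpolation=cv2.INTER_CUBIC))
```

```text
[-0.02173607 -0.03449426 -0.03846914] [ 0.18  0.36 -0.21  0.89  0.13 -0.85]
```

View pics/sc4c.png

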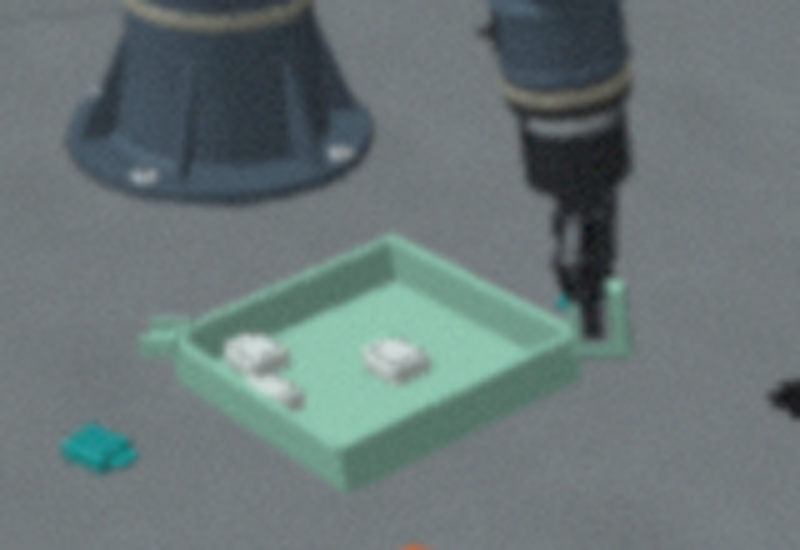

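Lids are sliding: lid3 (255,352), lid2 (275,388), lid1 (395,358). The force shows the spout corner still bearing, so I continue to 30°.

Request:
{"fn": "play_rows", "kwargs": {
  "increments": [
    [[-0.038, -0.065, 0.223], [0.215, -0.128, 0]],
    [[-0.038, -0.065, 0.223], [0.215, -0.128, 0]],
    [[-0.042, -0.071, 0.22], [0.215, -0.128, 0]],
    [[-0.042, -0.071, 0.22], [0.215, -0.128, 0]],
    [[-0.046, -0.078, 0.217], [0.215, -0.128, 0]],
    [[-0.046, -0.078, 0.217], [0.215, -0.128, 0]],
    [[-0.05, -0.084, 0.213], [0.215, -0.128, 0]],
    [[-0.05, -0.084, 0.213], [0.215, -0.128, 0]],
    [[-0.054, -0.09, 0.21], [0.215, -0.128, 0]],
    [[-0.054, -0.09, 0.21], [0.215, -0.128, 0]],
    [[-0.058, -0.097, 0.207], [0.215, -0.128, 0]],
    [[-0.058, -0.097, 0.207], [0.215, -0.128, 0]],
    [[-0.061, -0.103, 0.203], [0.215, -0.128, 0]],
    [[-0.061, -0.103, 0.203], [0.215, -0.128, 0]],
    [[-0.065, -0.109, 0.198], [0.215, -0.128, 0]],
    [[-0.065, -0.109, 0.198], [0.215, -0.128, 0]],
    [[-0.068, -0.115, 0.194], [0.215, -0.128, 0]],
    [[-0.068, -0.115, 0.194], [0.215, -0.128, 0]],
    [[-0.072, -0.12, 0.189], [0.215, -0.128, 0]],
    [[-0.072, -0.12, 0.189], [0.215, -0.128, 0]]
  ]
}}

```text
clock: 15.8
ee_pos: [0.5448, 0.0993, 0.2057]
ee_rot: [-1.319, 2.313, 0.353]
contact_force: [-0.1, -0.4, -3.4]
opening: 0.0114
gripper_force: 58.4
```

Request:
{"fn": "play_rows", "kwargs": {
  "increments": [
    [[0, 0, 0], [0, 0, 0]],
    [[0, 0, 0], [0, 0, 0]],
    [[0, 0, 0], [0, 0, 0]],
    [[0, 0, 0], [0, 0, 0]]
  ]
}}

```text
clock: 16.3
ee_pos: [0.545, 0.0996, 0.2052]
ee_rot: [-1.32, 2.314, 0.352]
contact_force: [-0.4, -0.5, -3.4]
opening: 0.011
gripper_force: 58.3
```

Run:
```python
from h import *
print(observe()['ft_torque'],observe()['q'].round(2))
s=snap('scene','sc5');u,v=266,186
t=snap('top','top5')
a=cv2.resize(s['frame'][146:222,206:326,::-1],None,fx=6,fy=6,interpolation=cv2.INTER_CUBIC)[:,:390]
b=cv2.resize(t['frame'][150:265,200:290,::-1],None,fx=4.4,fy=4.4,interpolation=cv2.INTER_CUBIC)
h=max(len(a),len(b));g=np.zeros((h,390+b.shape[1],3),np.uint8);g[:len(a),:390]=a;g[:len(b),390:]=b
cv2.imwrite('pics/m5.png',g);print(g.shape)
```

```text
[-0.42000599  0.26263709  0.07369598] [-0.07  0.11 -0.37  0.84  0.46 -1.05]
(506, 786, 3)
```

View pics/m5.png

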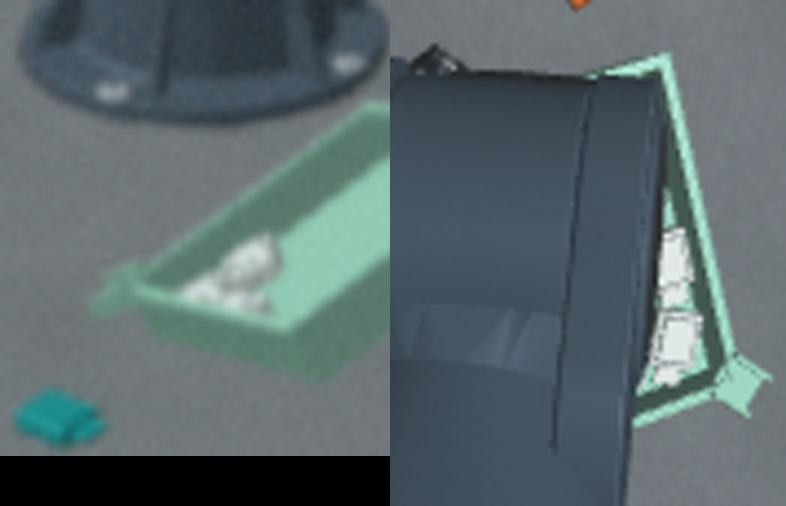

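```bash
cat >> h.py <<'E'
from scipy.spatial.transform import Rotation as Ro
R0=Ro.from_rotvec([-1.555,2.728,0])
def tray(o):
    d=(Ro.from_rotvec(o['ee_rot'])*R0.inv()); R=d*Ro.from_euler('z',18.2,degrees=True)
    g0=np.array([.5797,.1572,.0449]);o0=np.array([.4893,.0065,0])
    return d,R,o['ee_pos']+d.apply(o0-g0)
E
python3 - <<'E'
from h import *
o=observe();d,R,t=tray(o);print('tilt',np.degrees(d.magnitude()),d.as_rotvec())
print('outer corner',t+R.apply([-.119,-.104,0]))
s=load('sc5');k=load('top5')
# rectified tray frame at lid top height, 2.2 px/mm... 
xs=np.arange(-125,10,.4)/1000; ys=np.arange(100,-110,-.4)/1000
im=[]
for S in(s,k):
    m=np.array([[px(S,t+R.apply([x,y,.016])) for x in xs] for y in ys],np.float32)
    im.append(cv2.remap(S['frame'],m[...,0],m[...,1],cv2.INTER_CUBIC))
cv2.imwrite('pics/rect.png',np.hstack(im)[:,:,::-1]);print(np.hstack(im).shape)
for n,S in(('sc',s),('top',k)): print(n,px(S,t+R.apply([-.115,-.1,.004])))
E
```

```text
tilt 29.943503528823662 [ 0.44947867 -0.26663205  0.00058015]
outer corner [ 4.08330259e-01 -1.29565488e-01 -2.29585171e-04]
(525, 676, 3)
sc [231.38999604 199.98467081]
top [272.25097447 233.54128417]
```

View pics/rect.png

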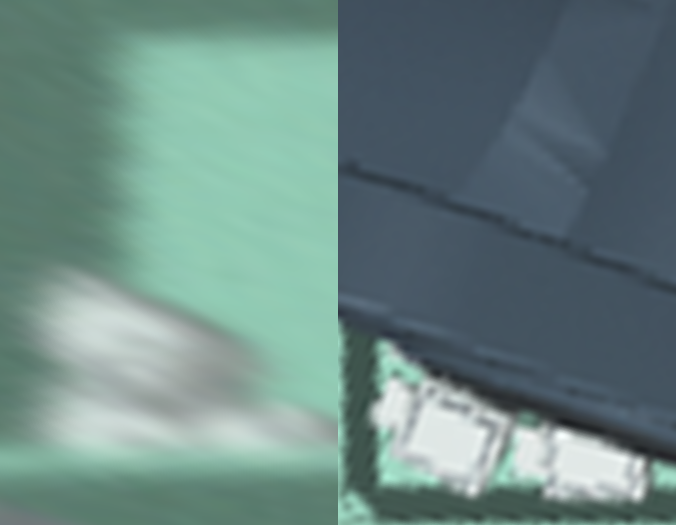

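The rectified view shows one lid in the spout corner, the second touching it along the -y wall and the third above it along the -x wall. I'll add 3° to settle them and load the corner a little.

Request:
{"fn": "play_rows", "kwargs": {
  "increments": [
    [[-0.075, -0.126, 0.168], [0.215, -0.128, 0]],
    [[-0.075, -0.126, 0.168], [0.215, -0.128, 0]],
    [[-0.075, -0.126, 0.168], [0.215, -0.128, 0]],
    [[0, 0, 0], [0, 0, 0]],
    [[0, 0, 0], [0, 0, 0]],
    [[0, 0, 0], [0, 0, 0]],
    [[0, 0, 0], [0, 0, 0]],
    [[0, 0, 0], [0, 0, 0]],
    [[0, 0, 0], [0, 0, 0]]
  ]
}}

```text
clock: 17.52
ee_pos: [0.5394, 0.0901, 0.2179]
ee_rot: [-1.295, 2.271, 0.382]
contact_force: [-0.1, 0.8, -1.3]
opening: 0.0114
gripper_force: 58.5
```

Run:
```python
from h import *
o=observe();d,R,t=tray(o);print('tilt',np.degrees(d.magnitude()),o['ft_torque'])
print('outer corner',t+R.apply([-.119,-.104,0]))
s=snap('scene','sc6');k=snap('top','top6')
xs=np.arange(-125,10,.4)/1000; ys=np.arange(50,-110,-.4)/1000
S=k;m=np.array([[px(S,t+R.apply([x,y,.016])) for x in xs] for y in ys],np.float32)
b=cv2.remap(S['frame'],m[...,0],m[...,1],cv2.INTER_CUBIC)
a=cv2.resize(s['frame'][165:215,215:271],None,fx=8,fy=8,interpolation=cv2.INTER_CUBIC)[:400]
cv2.imwrite('pics/m6.png',np.hstack([a,b[:400]])[:,:,::-1])
for x,y in((-82,-76),(-82,-35),(-25,-80)): print((x,y),(px(s,t+R.apply([x/1e3,y/1e3,.02]))-[215,165])*8)
```

```text
tilt 32.951691536671525 [-0.51408391  0.2624938  -0.02140822]
outer corner [ 0.40843062 -0.12948287 -0.00129172]
(-82, -76) [177.56071298 229.55748476]
(-82, -35) [242.08396683 178.16317616]
(-25, -80) [219.88209393 242.81526036]
```

View pics/m6.png

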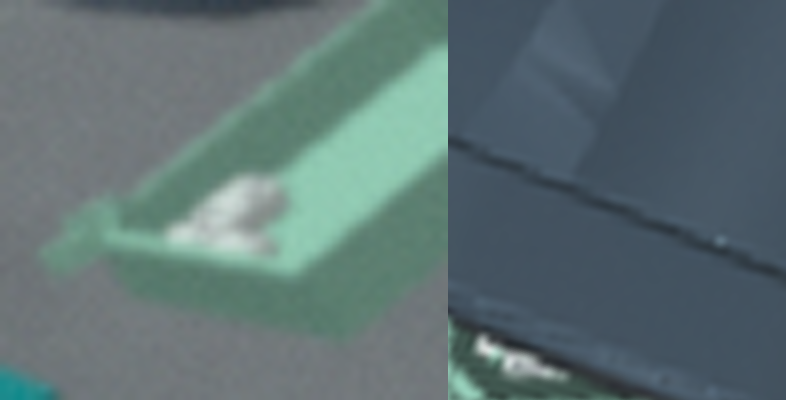

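The scene crop shows the three lids clustered in the spout corner: (180,235), (240,200) and (245,242). The tray is at 33°, the grip is firm and the corner is bearing.

```bash
python3 -c "
from h import *
print(workorder.job_done())"
```

```text
the job is handed in; nothing more can be done
None
```

The loose lid went flat into the tray with its tab to the spout. All three lids have slid together into the spout corner, and I handed the job in with the tray held by its grip at about 33° and the spout corner on the worktop, after about 18 s.

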